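# Tip a tacked steel box over the fixture edge and seat it for welding

### The job

Get the tacked steel box ready for the welding robot: it must end up lying on its side on the fixture plate, cover upwards, fully home and square against both brass buttons of the end stop, so that it holds the orange part-present pin in. Do not lift it: slide it, standing, until its foot is square against the near edge of the plate, tip it over that edge with a steady push high on its cover, then slide it home and press it firmly for a moment against the buttons before letting go. It is only tacked, so never push on it or on the stop with more than 25 N, and leave the other things on the bench where they are.

Things in the scene. Friction and masses are not known exactly. Their poses are not given: they have to be found in the camera images.
- box: Grey closed sheet-steel box, tacked, 90 mm deep (its x), 110 wide (y), 130 tall (z), 0.6 to 1 kg, weight in the middle. Stands on the bench 20 to 50 mm short of the plate's near edge, turned a little. Origin at its centre. Its z is up while it stands, its x roughly towards the plate; the -x face, away from the plate, carries the paler cover. Too big to grasp: push it. Slides on steel at 3 to 7 N; more means it is stopped.
- box_toe (a point): Middle of the box's lower front edge (45 mm along its x, 65 mm down its z from its centre): the foot that meets the plate's edge. Until it does, push the box less than 55 mm above the bench or it may topple. With the foot stopped, a level push 115 mm above the bench tips it with 3 to 11 N; from 35 degrees of lean it may rest leaning on the edge, past 45 it goes over by itself.
- box_end (a point): Centre of the box's top end while it stands (65 mm along its z from the centre); once the box lies on its side this end faces the end stop.
- fixture: Dark steel fixture plate with a grid of bores, fixed on the bench, 12 mm thick, 220 mm wide (y), 270 mm long (x). Origin at bench height in the middle of its near edge, the one beside the box, which is the stop; the plate runs from there along its +x, away from the box; z is up. The tipped box lies on it with its lower end about 12 mm out over the edge and its upper side 102 mm above the bench.
- end_stop: Rigid blue steel angle bolted on the plate, 120 mm wide, 75 mm tall, 157 to 182 mm from the near edge, with two brass buttons 20 mm across on adjusting screws facing that edge, at y = +35 and -35 mm, 45 mm above the plate. The button faces stand 10 to 16 mm out from the angle's front face, set by hand: feel for them. Origin on the plate's top face in the plane of that front face, midway. Axes as the fixture's.
- pipe_ring: Bystander: loose steel pipe ring, 76 mm across, 32 mm tall, beside the plate. Leave it alone. Origin at the centre of its underside.
- hub: Bystander: loose brown steel hub with three arms, 150 mm across, 36 mm tall, beside the plate. Leave it alone. Origin at the centre of its underside.
- brush: Bystander: loose hand brush, 200 mm long, lying on the bench at one side. Leave it alone. Origin at its underside, its x along the handle.
- part_pin (a joint): Orange part-present pin, 8 mm across, midway between the brass buttons, on a very soft spring (under 0.6 N). Metres: 0 = free, standing 4 mm out in front of the button faces; 0.004 = pushed in level with them, when the box is fully home. The welding robot starts only when it is in.

How it is judged:
By the outcome, as a careful person would: the job done as asked, in the order asked, and still so for the second after the job is handed in, with the robot touching nothing.
It also fails if it takes over 72 s, if anything falls off the work surface, if the arm or the gripper's body presses on something with over 40 N, if the wrist force passes 120 N, or if a joint passes its speed limit or range.

### The arm

A 7-joint arm with a two-finger parallel gripper is mounted at the origin on the work surface. World frame = base frame: x ahead of the robot, y to its left, z up, the work surface at z = 0. Lengths are in mm, angles in rad, forces in N, time in s.
With the tool pointing down it reaches from about 400 to 875 mm from the base axis. Payload 4.4 kg.
Tool frame: the origin (TCP) lies midway between the tips of the shut fingers; the grasp point (between the pads) lies 19 mm behind it; z points along the fingers, y is the line along which they close (so a half turn about z gives the same grasp; the last joint's range is limited). The gripper opens to 85 mm and grips with 20 to 120 N. Pads are 22 mm wide; open, the fingers measure 114 mm over their backs; the gripper's body (76 mm by 85 mm) begins 54 mm behind the grasp point. The pads swing forward as they close: fully open they stand 13 mm farther back than shut.
Start: joints at [1.045, 0.628, 0.038, 1.517, -0.027, 0.996, -0.02], TCP at [288.478, -582.493, 231.313] pointing down, gripper open.
Joint ranges: [-3.06, 3.06], [-0.37, 2.12], [-1.25, 1.32], [0.18, 2.47], [-1.1, 4.24], [0.23, 1.98], [-2.94, 2.94]. Speed limits (rad/s): [2.57, 2.57, 3.14, 3.14, 3.14, 3.14, 3.14].

### API

Orientations are given as [roll, pitch, yaw] about the fixed x, y, z axes, in that order (R = Rz(yaw) Ry(pitch) Rx(roll)).
In Python, from cell import ctrl gives the robot as it stands. The module is installed in compiled form; this text tells all that it offers.
- The arm moves only by the tool step_arm, never from a script. Its argument "commands" is one flat list of numbers, 7 for each row, row after row: the shift along the tool's x, y, z in cm, then the turn, a rotation vector about the tool's x, y, z in rad, then the opening, from 0 (shut) to 1 (fully open). A call has 1 to 10 rows; each row is the pose to reach, as a shift and turn from the pose commanded when the call began, along the tool's axes at that moment; what a row does not reach only later rows make up. A row lasts 1/10 s, in which the tool goes at most 50 mm and 8.59 degrees, less where a joint would pass 70% of its speed; a pose out of reach is approached as far as the arm can. A call with a gripper value outside its range is refused whole. The fingers move at their own pace and stop on an object; the grip force is fixed at half the most. Time passes only in rows, so rows that repeat a pose let the fingers close. It gives the time, the measured TCP pose, the force, the opening and the grip force at its end, in the units of the state.
- ctrl.read_state(): the state, without advancing time (a new reading comes with each control period).
- ctrl.get_image(name): name is "side" or "top"; returns a dict with "image" (400x640x3 uint8, red, green, blue), "range_z" (400x640 float32, mm along the optical axis (not along the pixel's ray), 0 where there is no reading), "vfov" (degrees; the focal length in pixels is half the picture's height over the tangent of half this angle, whatever the lens; pixels are square), "cx", "cy" (the principal point, pixels), "world_to_cam" (4x4, takes a point from world to camera coordinates). Camera axes: x right, y down, z forward; pixel columns grow to the right and rows downward; lengths in mm; the calibration is good to about 2 mm. A picture is of the moment at which its call begins.
- ctrl.finish_job(): hands the job in; it is judged then, once.
The state is a dict: "clock": time; "qpos": joint angles; "qd": joint speeds; "tau": joint torques, N m; "eef_pos": TCP position; "tool_rot": TCP orientation; "force": force on the tool from outside, world axes, zero at the start; "torque": the same for the moment, N m; "width": finger opening in mm; "gripper_force": force on a finger pad.
Only numpy, scipy, OpenCV 4.12 (cv2) and the standard library are available. Lean on these libraries where they do the work, as an engineer would, in place of code of your own. Each camera call takes 0.05 s, during which the arm holds its last target. There are 200 camera calls.

## Working session

There is one attempt and no reset: what is moved stays moved. The work goes in short steps, Python scripts to look and compute and a tool call to move; the robot and the scene stay as the last step left them, time stands still between calls to the robot, and variables do not carry over. Pictures are saved under pics/ and viewed, at most 10 in all, crops included, and the job is handed in when it is done.

Besides the shell and the picture viewer there is one more tool, called after "Call:" as name(argument=value, ...), one argument or row to a line, values as JSON. step_arm: Moves the arm, as the interface text tells. Its arguments: {"type":"object","properties":{"commands":{"type":"array"}},"required":["commands"]}

```bash
mkdir -p pics; cat > h.py <<'E'
import numpy as np, cv2
from cell import ctrl
def cam(n,save=None):
    d=ctrl.get_image(n); im=d["image"]
    if save: cv2.imwrite("pics/"+save,im[:,:,::-1])
    return d
def pts(d):
    h,w=d["range_z"].shape; f=h/2/np.tan(np.radians(d["vfov"])/2)
    u,v=np.meshgrid(np.arange(w),np.arange(h)); z=d["range_z"]
    P=np.stack([(u-d["cx"])/f*z,(v-d["cy"])/f*z,z],-1)
    T=np.linalg.inv(d["world_to_cam"]); 
    return P@T[:3,:3].T+T[:3,3]
E
python3 - <<'E'
from h import *
for n in("top","side"):
    d=cam(n,n+"0.png"); np.savez(n+"0.npz",P=pts(d),im=d["image"])
    print(n,d["vfov"],d["cx"],d["cy"],np.round(np.linalg.inv(d["world_to_cam"]),2).tolist())
print(ctrl.read_state())
E
```

```text
top 56.76777954870566 321.17741363118324 196.15341848628893 [[0.02, -1.0, 0.04, 543.39], [-1.0, -0.03, -0.03, 196.42], [0.03, -0.04, -1.0, 911.48], [0.0, 0.0, 0.0, 1.0]]
side 56.12893909118866 326.40132769206065 196.54562374213285 [[0.71, -0.39, 0.58, 97.77], [-0.7, -0.39, 0.6, -294.21], [-0.01, -0.84, -0.55, 537.31], [0.0, 0.0, 0.0, 1.0]]
{'clock': 0.1, 'qpos': array([ 1.04517935,  0.62926763,  0.03841197,  1.51825708, -0.02697408,
        0.99632168, -0.01997954]), 'qd': array([ 0.00040507, -0.00325565, -0.00141   , -0.00245112,  0.00027082,
       -0.00124095, -0.00058338]), 'tau': array([ 2.96713566e-03, -5.64524031e+01,  1.23060923e+00, -1.93972188e+01,
        1.13355313e-02,  5.35919200e-03, -6.57237635e-06]), 'eef_pos': array([ 288.24735473, -581.96307049,  230.47488877]), 'tool_rot': array([-3.13985610e+00,  2.06995005e-05,  4.59878335e-01]), 'force': array([-0.498731  ,  0.60943602,  0.27925813]), 'torque': array([-0.03708521,  0.02306045, -0.04748616]), 'gripper_force': 0.0, 'width': 85.48509340864777}
```

View pics/top0.png

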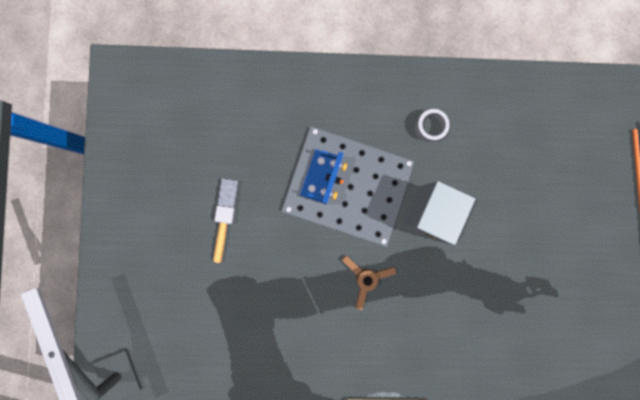

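View pics/side0.png

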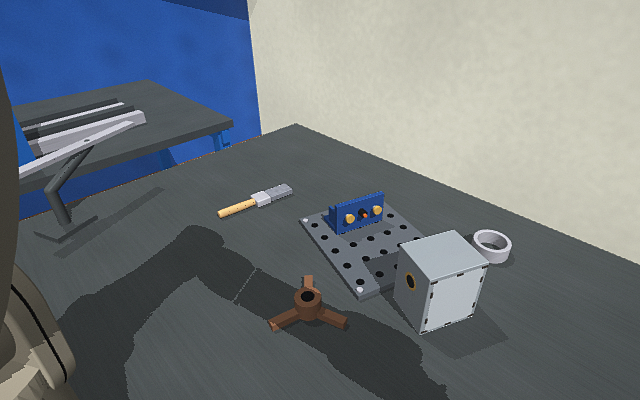

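The top view shows the box top at about (446,213), plate corners (313,127), (412,162), (386,245) and (284,211), the stop at (325,178), the ring at (433,124) and the hub at (367,281). In the side view the paler cover faces the lower right, at (455,295). The push direction is roughly world +y.

```bash
cat > m.py <<'E'
from h import *
def rect(P,m):
    q=P[m][:,:2].astype(np.float32); r=cv2.minAreaRect(q); return np.round(cv2.boxPoints(r),1).tolist(),np.round(r[0],1),np.round(r[1],1),r[2]
def biggest(m):
    m=cv2.morphologyEx(m.astype(np.uint8),cv2.MORPH_OPEN,np.ones((3,3)))
    n,l,s,c=cv2.connectedComponentsWithStats(m); return l==1+np.argmax(s[1:,4])
E
python3 - <<'E'
from m import *
for n in("top","side"):
    z=np.load(n+"0.npz");P=z["P"];im=z["im"].astype(int)
    H=P[...,2]; reg=(P[...,0]>350)&(P[...,0]<800)&(P[...,1]>-200)&(P[...,1]<400)
    print(n,"bench z",np.median(H[reg&(abs(H)<6)]))
    for nm,lo,hi in(("boxtop",122,138),("plate",8,16),("stop",60,95),("low",20,42)):
        m=biggest(reg&(H>lo)&(H<hi)); print(nm,m.sum(),np.median(H[m]).round(1),*rect(P,m))
    # brass buttons
    br=reg&(im[...,0]>150)&(im[...,1]>90)&(im[...,2]<90)&(H>30)&(H<90)
    c,l,s,ce=cv2.connectedComponentsWithStats(br.astype(np.uint8))
    for i in range(1,c):
        if s[i,4]>3: print("brass",s[i,4],ce[i].round(),np.median(P[l==i],0).round(1))
z=np.load("top0.npz");P=z["P"];H=P[...,2]
for nm,(u,v) in dict(ring=(433,124),hub=(367,281)).items():
    s=np.zeros(H.shape,bool); s[v-32:v+32,max(0,u-34):u+32]=1
    m=biggest(s&(H>18)&(H<45)); print(nm,*rect(P,m))
E
```

```text
top bench z -0.1920996487704656
boxtop 2182 129.8 [[480.3999938964844, -114.69999694824219], [581.4000244140625, -158.89999389648438], [618.0, -75.19999694824219], [517.0, -31.0]] [549.2 -94.9] [ 91.4 110.3] 66.37857818603516
plate 8033 11.8 [[464.29998779296875, 6.300000190734863], [674.7999877929688, -59.0], [754.7999877929688, 199.1999969482422], [544.2999877929688, 264.5]] [609.5 102.8] [270.3 220.4] 72.78852081298828
stop 428 85.7 [[560.0999755859375, 136.39999389648438], [676.2999877929688, 114.9000015258789], [682.9000244140625, 150.60000610351562], [566.7000122070312, 172.10000610351562]] [621.5 143.5] [ 36.3 118.1] 79.51685333251953
low 634 22.3 [[573.2000122070312, 167.89999389648438], [678.9000244140625, 134.39999389648438], [695.5, 186.5], [589.7000122070312, 220.0]] [634.3 177.2] [ 54.7 111. ] 72.40231323242188
brass 4 [344. 168.] [645.7 120.9  65.1]
brass 7 [341. 181.] [616.7 125.8  61.5]
brass 5 [335. 193.] [588.7 139.   65.1]
side bench z 0.32338781858646826
boxtop 2862 130.2 [[481.8999938964844, -115.5], [583.9000244140625, -160.39999389648438], [621.0999755859375, -
[... 619 characters left out ...]
2], [583.7999877929688, -157.5], [520.7000122070312, -32.599998474121094]] [ 521.  -110.9] [ 70.1 139.9] 26.80747413635254
brass 49 [377. 210.] [651.7 115.   58.9]
brass 53 [350. 218.] [585.4 135.9  60.3]
brass 10 [365. 215.] [617.5 122.1  59.5]
brass 28 [313. 289.] [407.3  60.5  36.1]
ring [[711.4000244140625, -101.19999694824219], [767.0999755859375, -150.10000610351562], [815.7999877929688, -94.5999984741211], [760.0999755859375, -45.70000076293945]] [763.6 -97.9] [73.9 74.2] 48.7249641418457
hub [[363.29998779296875, 33.599998474121094], [408.29998779296875, 32.20000076293945], [409.79998779296875, 78.5], [364.79998779296875, 79.9000015258789]] [386.6  56.1] [46.3 45. ] 88.15711212158203
```

```bash
cat > g.py <<'E'
from h import *
from scipy.spatial.transform import Rotation as R
O=np.array([571,-26.5,0]); A=np.radians(72.85)
F=R.from_euler('z',A)
def fix(p): return F.inv().apply(np.array(p)-O)
def go(fx,fy,z,tilt):
    "print tool shift cm + rotvec from the present pose to fixture pose, fingers tilted forward by tilt deg"
    s=ctrl.read_state(); R0=R.from_euler('xyz',s["tool_rot"])
    Rt=F*R.from_euler('y',-np.radians(tilt))*R.from_euler('x',np.pi)
    p=O+F.apply([fx,fy,z])
    print("shift",(R0.inv().apply(p-s["eef_pos"])/10).round(2),"rot",(R0.inv()*Rt).as_rotvec().round(4))
def st():
    s=ctrl.read_state(); print("t",round(s["clock"],1),"fix",fix(s["eef_pos"]).round(1),"F",F.inv().apply(s["force"]).round(1),"q",s["qpos"].round(2),"w",s["width"].round(),
     "z",F.inv().apply(R.from_euler('xyz',s["tool_rot"]).apply([0,0,1])).round(3))
E
python3 -c "
from g import *
st();go(-190,0,200,35);print(fix([550.2,-95.3,0]))"
```

```text
Traceback (most recent call last):
  File "g.py", line 13, in st
    s=ctrl.read_state(); print("t",round(s["clock"],1),"fix",fix(s["eef_pos"]).round(1),"F",F.inv().apply(s["force"]).round(1),"q",s["qpos"].round(2),"w",s["width"].round(),
                                                                                                                                                          ^^^^^^^^^^^^^^^^
AttributeError: 'float' object has no attribute 'round'
```

```bash
sed -i 's/s\["width"\].round()/round(s["width"])/' g.py
python3 -c "
from g import *
st();go(-190,0,200,35);print(fix([550.2,-95.3,0]))"
```

```text
t 0.1 fix [-614.1  106.4  230.5] F [0.4 0.7 0.3] q [ 1.05  0.63  0.04  1.52 -0.03  1.   -0.02] w 85 z [ 0.001  0.001 -1.   ]
shift [ 36.91 -23.44   3.09] rot [ 0.2461  0.5759 -0.7861]
[-71.87426584  -0.41220195   0.        ]
```

Call:
step_arm(
  commands=[36.9, -23.4, 3.1, 0.246, 0.576, -0.786, 0.5, 36.9, -23.4, 3.1, 0.246, 0.576, -0.786, 0.5, 36.9, -23.4, 3.1, 0.246, 0.576, -0.786, 0.5, 36.9, -23.4, 3.1, 0.246, 0.576, -0.786, 0.5, 36.9, -23.4, 3.1, 0.246, 0.576, -0.786, 0.5, 36.9, -23.4, 3.1, 0.246, 0.576, -0.786, 0.5, 36.9, -23.4, 3.1, 0.246, 0.576, -0.786, 0.5, 36.9, -23.4, 3.1, 0.246, 0.576, -0.786, 0.5, 36.9, -23.4, 3.1, 0.246, 0.576, -0.786, 0.5, 36.9, -23.4, 3.1, 0.246, 0.576, -0.786, 0.5],
)

```text
clock: 1.1
eef_pos: [517.1, -201.5, 201.1]
tool_rot: [3.141, -0.615, 1.282]
force: [-1.0, 0.4, 0.1]
width: 42.5
gripper_force: 0.0
```

```bash
python3 -c "
from g import *
st();go(-190,0,200,35);go(-160,0,22,35)"
```

```text
t 1.1 fix [-1.831e+02 -1.000e-01  2.011e+02] F [0.  1.1 0.1] q [ 0.97  0.72 -0.49  1.72 -0.34  0.96  0.49] w 42 z [ 0.577  0.005 -0.817]
shift [-0.63 -0.01 -0.31] rot [-0.0049 -0.0045  0.0084]
shift [-8.45  0.   15.96] rot [-0.0049 -0.0045  0.0084]
```

Call:
step_arm(
  commands=[-3.3, 0, 6.2, 0, 0, 0, 0.5, -6.6, 0, 12.5, 0, 0, 0, 0.5, -6.7, 0, 14.8, 0, 0, 0, 0.5, -6.7, 0, 14.8, 0, 0, 0, 0.5, -6.7, 0, 14.8, 0, 0, 0, 0.5, -6.7, 0, 14.8, 0, 0, 0, 0.5],
)

```text
clock: 1.7
eef_pos: [525.3, -181.8, 42.1]
tool_rot: [3.137, -0.609, 1.273]
force: [0.1, -0.2, 0.8]
width: 42.6
gripper_force: 0.0
```

```bash
python3 -c "
from g import *
st();go(-140,0,22,35)"
```

```text
t 1.7 fix [-161.8   -2.1   42.1] F [-0.2 -0.2  0.8] q [ 0.92  0.96 -0.48  1.81 -0.32  0.64  0.58] w 43 z [ 0.572 -0.004 -0.82 ]
shift [ 0.64 -0.22  2.9 ] rot [0.0035 0.0017 0.0012]
```

Call:
step_arm(
  commands=[0.64, -0.2, 2.9, 0, 0, 0, 0.5, 0.64, -0.2, 2.9, 0, 0, 0, 0.5, 0.97, -0.2, 3.13, 0, 0, 0, 0.5, 1.3, -0.2, 3.36, 0, 0, 0, 0.5, 1.62, -0.2, 3.59, 0, 0, 0, 0.5, 1.95, -0.2, 3.82, 0, 0, 0, 0.5, 2.28, -0.2, 4.05, 0, 0, 0, 0.5, 2.61, -0.2, 4.28, 0, 0, 0, 0.5, 2.61, -0.2, 4.28, 0, 0, 0, 0.5],
)

```text
clock: 2.6
eef_pos: [537.8, -139.9, 20.6]
tool_rot: [3.134, -0.605, 1.271]
force: [0.4, -5.5, 3.4]
width: 42.9
gripper_force: 2.8
```

```bash
python3 -c "
from g import *
st();go(-101,0,22,35)"
```

```text
t 2.6 fix [-118.1   -1.7   20.6] F [-5.2 -2.   3.4] q [ 0.87  0.99 -0.5   1.85 -0.35  0.54  0.56] w 43 z [ 0.569 -0.008 -0.822]
shift [ 1.49 -0.18  0.86] rot [ 0.0078  0.0058 -0.0007]
```

Call:
step_arm(
  commands=[0.16, 0, 0.11, 0, 0, 0, 0.5, 0.33, 0, 0.23, 0, 0, 0, 0.5, 0.49, 0, 0.34, 0, 0, 0, 0.5, 0.66, 0, 0.46, 0, 0, 0, 0.5, 0.82, 0, 0.57, 0, 0, 0, 0.5, 0.98, 0, 0.69, 0, 0, 0, 0.5, 1.15, 0, 0.8, 0, 0, 0, 0.5, 1.15, 0, 0.8, 0, 0, 0, 0.5],
)

```text
clock: 3.4
eef_pos: [542.0, -127.1, 20.5]
tool_rot: [3.134, -0.605, 1.271]
force: [-0.2, -7.2, 3.6]
width: 42.4
gripper_force: 3.6
```

```bash
cat > b.py <<'E'
from m import *
from g import st,fix
def box(lo=122,hi=138):
    d=cam("top"); P=pts(d);H=P[...,2]
    reg=(P[...,0]>440)&(P[...,0]<700)&(P[...,1]>-190)&(P[...,1]<200)&(d["image"].min(2)>90)&(H>lo)&(H<hi)
    m=biggest(reg); r=rect(P,m)
    print("box",m.sum(),[fix([*c,0])[:2].round(1).tolist() for c in r[0]],"ctr",fix([*r[1],0])[:2].round(1),r[2],"ang",round(r[3]-72.85,1))
E
python3 -c "
from b import *
st();box()"
```

```text
t 3.4 fix [-104.7   -2.    20.5] F [-6.9 -1.9  3.6] q [ 0.85  0.99 -0.5   1.86 -0.36  0.52  0.55] w 42 z [ 0.568 -0.008 -0.823]
box 2179 [[-99.8, 58.5], [-100.7, -51.8], [-9.8, -52.5], [-9.0, 57.7]] ctr [-54.8   3. ] [ 90.8 110.2] ang -0.5
```

Call:
step_arm(
  commands=[0.16, 0, 0.11, 0, 0, 0, 0.5, 0.33, 0, 0.23, 0, 0, 0, 0.5, 0.49, 0, 0.34, 0, 0, 0, 0.5, 0.66, 0, 0.46, 0, 0, 0, 0.5, 0.66, 0, 0.46, 0, 0, 0, 0.5],
)

```text
clock: 3.95
eef_pos: [543.9, -119.2, 20.4]
tool_rot: [3.135, -0.605, 1.271]
force: [-0.9, -7.2, 3.3]
width: 42.7
gripper_force: 3.7
```

```bash
python3 -c "
from b import *
st();box()"
```

```text
t 4.0 fix [-96.5  -1.5  20.4] F [-7.1 -1.3  3.3] q [ 0.84  0.99 -0.51  1.87 -0.36  0.5   0.54] w 43 z [ 0.569 -0.007 -0.823]
box 2164 [[-91.9, 58.9], [-92.5, -51.0], [-1.8, -51.5], [-1.2, 58.4]] ctr [-46.8   3.8] [ 90.7 110. ] ang -0.3
```

Call:
step_arm(
  commands=[0.08, 0, 0.06, 0, 0, 0, 0.5, 0.16, 0, 0.11, 0, 0, 0, 0.5, 0.16, 0, 0.11, 0, 0, 0, 0.5],
)

```text
clock: 4.3
eef_pos: [544.3, -117.7, 20.3]
tool_rot: [3.135, -0.605, 1.27]
force: [-2.5, -7.6, 4.2]
width: 42.8
gripper_force: 4.3
```

```bash
python3 -c "
from b import *
st()"
```

```text
t 4.3 fix [-95.   -1.4  20.3] F [-7.9  0.1  4.2] q [ 0.83  0.99 -0.51  1.87 -0.37  0.5   0.54] w 43 z [ 0.568 -0.007 -0.823]
```

Call:
step_arm(
  commands=[0.08, 0, 0.06, 0, 0, 0, 0.5, 0.16, 0, 0.11, 0, 0, 0, 0.5, 0.16, 0, 0.11, 0, 0, 0, 0.5],
)

```text
clock: 4.6
eef_pos: [544.6, -117.3, 20.3]
tool_rot: [3.135, -0.603, 1.269]
force: [-4.0, -12.5, 7.5]
width: 42.6
gripper_force: 6.4
```

```bash
python3 -c "
from b import *
st();box()"
```

```text
t 4.6 fix [-94.5  -1.5  20.3] F [-13.1   0.2   7.5] q [ 0.83  0.99 -0.51  1.87 -0.37  0.5   0.54] w 43 z [ 0.567 -0.008 -0.824]
box 2169 [[-90.2, 59.0], [-90.7, -51.2], [0.5, -51.6], [0.9, 58.7]] ctr [-44.9   3.7] [ 91.2 110.3] ang -0.2
```

Call:
step_arm(
  commands=[-0.8, 0, -0.57, 0, 0, 0, 0.5, -1.64, -0.5, -1.15, 0, 0, 0, 0.5, 0.8, -0.5, -4.7, 0, 0, 0, 0.5, 3.29, -0.5, -8.32, 0, 0, 0, 0.5, 3.29, -0.5, -8.32, 0, 0, 0, 0.5, 3.29, -0.5, -8.32, 0, 0, 0, 0.5],
)

```text
clock: 5.25
eef_pos: [532.5, -129.9, 108.3]
tool_rot: [3.138, -0.609, 1.274]
force: [-1.1, 1.0, 0.8]
width: 43.1
gripper_force: 0.0
```

```bash
python3 -c "
from b import *
st();box()
from g import go
go(-97,3.5,107,35)"
```

```text
t 5.2 fix [-110.1    6.3  108.3] F [0.6 1.3 0.8] q [ 0.87  0.83 -0.51  1.87 -0.37  0.66  0.5 ] w 43 z [ 0.572 -0.002 -0.82 ]
box 2171 [[-89.6, 59.1], [-90.3, -51.0], [0.2, -51.6], [0.9, 58.5]] ctr [-44.7   3.8] [ 90.5 110.1] ang -0.4
shift [1.06 0.34 0.77] rot [0.0005 0.0014 0.0005]
```

Call:
step_arm(
  commands=[0.41, 0.1, 0.29, 0, 0, 0, 0.5, 0.82, 0.2, 0.57, 0, 0, 0, 0.5, 1.06, 0.2, 0.74, 0, 0, 0, 0.5, 1.31, 0.2, 0.92, 0, 0, 0, 0.5, 1.56, 0.2, 1.09, 0, 0, 0, 0.5, 1.8, 0.2, 1.26, 0, 0, 0, 0.5, 2.05, 0.2, 1.43, 0, 0, 0, 0.5, 2.3, 0.2, 1.61, 0, 0, 0, 0.5],
)

```text
clock: 6.1
eef_pos: [543.1, -107.6, 107.5]
tool_rot: [3.137, -0.605, 1.27]
force: [-6.0, -13.7, 14.2]
width: 42.5
gripper_force: 7.9
```

```bash
python3 -c "
from b import *
st()
from g import go
go(-68,3.5,110,35)
cam('side','tip1.png')"
```

```text
t 6.1 fix [-85.7   2.8 107.5] F [-14.8   1.7  14.2] q [ 0.83  0.83 -0.52  1.88 -0.39  0.63  0.47] w 42 z [ 0.569 -0.005 -0.822]
shift [ 1.6  -0.08  0.8 ] rot [ 0.0054  0.0058 -0.0013]
```

View pics/tip1.png

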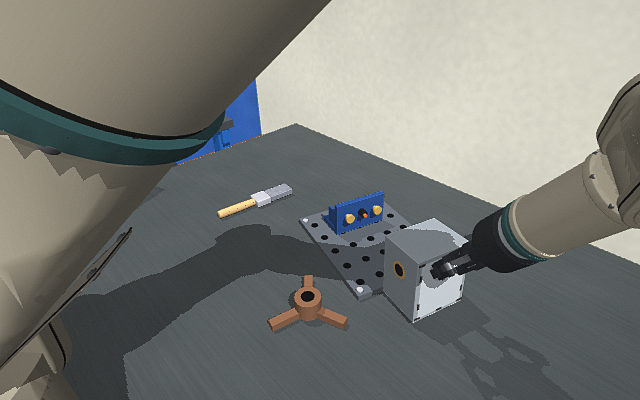

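The side view shows the box leaning a few degrees on its front foot, with the finger at about (445,270) on the cover. Friction from the rising face is loading the finger upwards, so I'll follow the arc.

Call:
step_arm(
  commands=[0.11, 0, -0.16, 0, 0, 0, 0.5, 0.23, 0, -0.33, 0, 0, 0, 0.5, 0.47, 0, -0.28, 0, 0, 0, 0.5, 0.72, 0, -0.23, 0, 0, 0, 0.5],
)

```text
clock: 6.55
eef_pos: [544.4, -100.4, 113.9]
tool_rot: [3.139, -0.608, 1.271]
force: [-4.1, -9.3, 9.0]
width: 42.9
gripper_force: 5.6
```

```bash
python3 -c "
from b import *
st()"
```

```text
t 6.5 fix [-78.5   3.6 113.9] F [-10.1   1.2   9. ] q [ 0.82  0.82 -0.52  1.88 -0.39  0.63  0.46] w 43 z [ 0.572 -0.003 -0.821]
```

Call:
step_arm(
  commands=[0.61, 0, -0.07, 0, 0, 0, 0.5, 1.16, 0, -0.02, 0, 0, 0, 0.5, 1.71, 0, 0.06, 0, 0, 0, 0.5, 2.26, 0, 0.18, 0, 0, 0, 0.5, 2.78, 0, 0.32, 0, 0, 0, 0.5],
)

```text
clock: 7.05
eef_pos: [552.0, -74.7, 127.6]
tool_rot: [3.139, -0.61, 1.273]
force: [-1.4, -3.6, 5.5]
width: 42.9
gripper_force: 3.0
```

```bash
python3 -c "
from b import *
st()"
```

```text
t 7.0 fix [-51.7   3.9 127.6] F [-3.9  0.3  5.5] q [ 0.78  0.79 -0.54  1.89 -0.41  0.62  0.43] w 43 z [ 0.573 -0.002 -0.819]
```

Call:
step_arm(
  commands=[0.54, 0, 0.15, 0, 0, 0, 0.5, 1.07, 0, 0.3, 0, 0, 0, 0.5, 1.58, 0, 0.49, 0, 0, 0, 0.5, 2.09, 0, 0.69, 0, 0, 0, 0.5, 2.57, 0, 0.93, 0, 0, 0, 0.5, 3.05, 0, 1.16, 0, 0, 0, 0.5, 3.5, 0, 1.44, 0, 0, 0, 0.5],
)

```text
clock: 7.75
eef_pos: [561.8, -39.2, 134.9]
tool_rot: [-3.142, -0.61, 1.272]
force: [-0.3, 0.4, 0.1]
width: 42.6
gripper_force: 0.1
```

```bash
python3 -c "
from b import *
st(); cam('side','tip2.png')"
```

```text
t 7.8 fix [-14.9   5.1 134.9] F [0.3 0.5 0.1] q [ 0.73  0.78 -0.55  1.91 -0.44  0.59  0.39] w 43 z [ 0.573  0.    -0.82 ]
```

View pics/tip2.png

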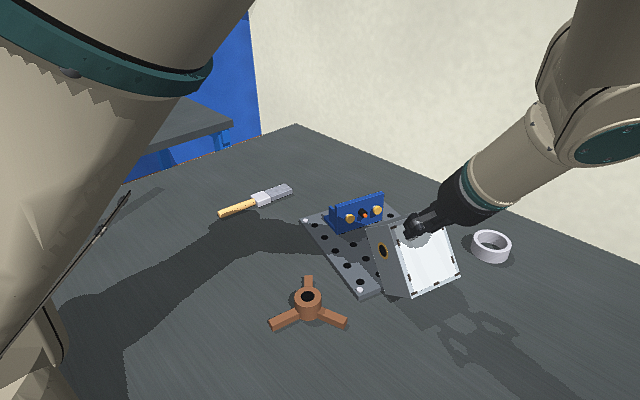

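The side view shows the box leaning about 35–40° on the edge, with the finger near (415,228) on the cover and almost no force. I'll keep pushing.

Call:
step_arm(
  commands=[0.41, 0, 0.29, 0, 0, 0, 0.5, 0.82, 0, 0.57, 0, 0, 0, 0.5, 1.23, 0, 0.86, 0, 0, 0, 0.5, 1.64, 0, 1.15, 0, 0, 0, 0.5],
)

```text
clock: 8.2
eef_pos: [568.3, -20.5, 135.0]
tool_rot: [3.14, -0.61, 1.272]
force: [-0.0, -0.7, 0.1]
width: 42.7
gripper_force: 0.0
```

```bash
python3 -c "
from b import *
st(); d=cam('top'); P=pts(d); np.savez('t.npz',P=P,im=d['image'])
q=fix(P.reshape(-1,3)); m=(abs(q[:,1]+30)<15)
for x in range(-60,150,15):
    k=m&(abs(q[:,0]-x)<4); print(x,np.percentile(q[k,2],[10,50,90]).round(0) if k.any() else None)"
```

```text
t 8.2 fix [  4.9   4.4 135. ] F [-0.7 -0.2  0.1] q [ 0.69  0.78 -0.55  1.91 -0.45  0.56  0.37] w 43 z [ 0.573 -0.001 -0.82 ]
-60 [223. 258. 276.]
-45 [ 93. 219. 228.]
-30 [ 97. 182. 210.]
-15 [101. 181. 188.]
0 [105. 108. 161.]
15 [108. 109. 112.]
30 [112. 114. 115.]
45 [116. 117. 120.]
60 [120. 122. 123.]
75 [100. 111. 122.]
90 [12. 56. 69.]
105 [10. 12. 13.]
120 [10. 12. 13.]
135 [10. 12. 15.]
```

Call:
step_arm(
  commands=[1.7, 0, -2.46, 0, 0, 0, 0.5, -1.5, 0, -4.7, 0, 0, 0, 0.5, -5, 0, -7, 0, 0, 0, 0.5, -7.5, 0, -8.9, 0, 0, 0, 0.5, -7.5, 0, -8.9, 0, 0, 0, 0.5, -7.5, 0, -8.9, 0, 0, 0, 0.5],
)

```text
clock: 8.85
eef_pos: [535.0, -128.9, 165.1]
tool_rot: [3.14, -0.61, 1.27]
force: [0.2, 0.6, -0.2]
width: 42.6
gripper_force: 0.0
```

```bash
python3 -c "
from b import *
st(); box(94,110); cam('side','lie.png')
from g import go
go(-40,4,42,35)"
```

```text
t 8.8 fix [-108.5    4.2  165.1] F [ 0.6 -0.  -0.2] q [ 0.87  0.74 -0.52  1.84 -0.38  0.77  0.45] w 43 z [ 0.573 -0.002 -0.82 ]
box 2905 [[-27.7, 59.3], [-27.9, -50.6], [102.5, -50.9], [102.8, 59.0]] ctr [37.4  4.2] [130.4 109.9] ang -0.1
shift [-1.64  0.07 13.91] rot [-0.0002 -0.0001  0.0021]
```

View pics/lie.png

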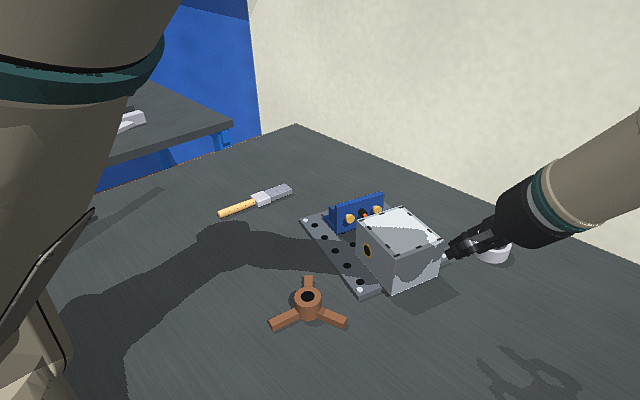

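The box lies flat on the plate, cover up, top at (400,235), with its end about 28 mm short of the near edge and about 40 mm to go to the buttons. The hub, ring and brush have not moved.

Call:
step_arm(
  commands=[-1.1, 0, 4.6, 0, 0, 0, 0.5, -2.2, 0, 9.2, 0, 0, 0, 0.5, -2.9, 0, 12.5, 0, 0, 0, 0.5, -2.9, 0, 12.5, 0, 0, 0, 0.5, -2.9, 0, 12.5, 0, 0, 0, 0.5],
)

```text
clock: 9.45
eef_pos: [549.5, -81.4, 46.6]
tool_rot: [3.141, -0.611, 1.274]
force: [-0.1, -0.1, 0.3]
width: 43.0
gripper_force: 0.0
```

```bash
python3 -c "
from b import *
st(); box(94,110)
from g import go
go(-8,4,46,35)"
```

```text
t 9.4 fix [-58.8   4.4  46.6] F [-0.1  0.1  0.3] q [ 0.79  0.94 -0.53  1.9  -0.4   0.49  0.5 ] w 43 z [ 0.574  0.    -0.819]
box 2913 [[-27.4, 59.2], [-27.6, -51.0], [102.5, -51.1], [102.7, 59.0]] ctr [37.6  4. ] [130.1 110.1] ang -0.1
shift [ 4.18 -0.06  3.07] rot [0.0022 0.001  0.002 ]
```

Call:
step_arm(
  commands=[0.66, 0, 0.46, 0, 0, 0, 0.5, 1.31, 0, 0.92, 0, 0, 0, 0.5, 1.64, 0, 1.15, 0, 0, 0, 0.5, 1.97, 0, 1.38, 0, 0, 0, 0.5, 2.29, 0, 1.61, 0, 0, 0, 0.5, 2.62, 0, 1.84, 0, 0, 0, 0.5, 2.95, 0, 2.07, 0, 0, 0, 0.5, 3.28, 0, 2.3, 0, 0, 0, 0.5, 3.6, 0, 2.53, 0, 0, 0, 0.5, 3.93, 0, 2.76, 0, 0, 0, 0.5],
)

```text
clock: 10.5
eef_pos: [564.1, -41.1, 45.5]
tool_rot: [3.137, -0.605, 1.269]
force: [-3.5, -10.2, 7.6]
width: 42.7
gripper_force: 5.4
```

```bash
python3 -c "
from b import *
st(); box(94,110)"
```

```text
t 10.5 fix [-15.9   2.3  45.5] F [-10.8   0.4   7.6] q [ 0.72  0.94 -0.54  1.93 -0.43  0.43  0.47] w 43 z [ 0.569 -0.006 -0.822]
box 2901 [[-11.5, 57.4], [-11.6, -52.9], [118.5, -53.0], [118.6, 57.2]] ctr [53.5  2.2] [130.1 110.2] ang -0.1
```

Call:
step_arm(
  commands=[0.16, 0, 0.11, 0, 0, 0, 0.5, 0.33, 0, 0.23, 0, 0, 0, 0.5, 0.49, 0, 0.34, 0, 0, 0, 0.5],
)

```text
clock: 10.85
eef_pos: [566.1, -35.4, 45.5]
tool_rot: [3.136, -0.605, 1.269]
force: [-3.9, -10.0, 5.8]
width: 42.6
gripper_force: 5.1
```

```bash
python3 -c "
from b import *
st(); box(94,110)"
```

```text
t 10.8 fix [-10.    2.1  45.5] F [-10.7   0.8   5.8] q [ 0.71  0.94 -0.55  1.93 -0.43  0.42  0.46] w 43 z [ 0.569 -0.006 -0.822]
box 2901 [[-5.5, 57.3], [-6.1, -52.7], [124.1, -53.6], [124.8, 56.5]] ctr [59.4  1.9] [130.2 110.1] ang -0.3
```

Call:
step_arm(
  commands=[0.22, 0, 0.03, 0, 0, 0, 0.5, 0.39, 0, 0.15, 0, 0, 0, 0.5, 0.55, 0, 0.26, 0, 0, 0, 0.5, 0.71, 0, 0.38, 0, 0, 0, 0.5, 0.88, 0, 0.49, 0, 0, 0, 0.5, 1.04, 0, 0.61, 0, 0, 0, 0.5],
)

```text
clock: 11.5
eef_pos: [568.6, -19.6, 46.6]
tool_rot: [3.14, -0.61, 1.272]
force: [-0.7, -3.2, -4.3]
width: 42.7
gripper_force: 2.0
```

```bash
python3 -c "
from b import *
st(); box(94,110)"
```

```text
t 11.5 fix [ 5.9  4.3 46.6] F [-3.2 -0.2 -4.3] q [ 0.69  0.94 -0.55  1.93 -0.44  0.41  0.45] w 43 z [ 0.573 -0.001 -0.82 ]
box 2914 [[10.4, 59.2], [10.2, -51.1], [140.6, -51.2], [140.8, 59.0]] ctr [75.5  4. ] [130.3 110.2] ang -0.1
```

Call:
step_arm(
  commands=[0.08, 0, 0.06, 0, 0, 0, 0.5, 0.16, 0, 0.11, 0, 0, 0, 0.5, 0.25, 0, 0.17, 0, 0, 0, 0.5, 0.25, 0, 0.17, 0, 0, 0, 0.5],
)

```text
clock: 11.95
eef_pos: [569.5, -16.6, 46.9]
tool_rot: [3.14, -0.61, 1.272]
force: [-0.8, -3.8, -3.1]
width: 43.0
gripper_force: 1.8
```

```bash
python3 -c "
from b import *
st(); box(94,110)"
```

```text
t 11.9 fix [ 9.1  4.3 46.9] F [-3.9 -0.3 -3.1] q [ 0.69  0.94 -0.55  1.93 -0.45  0.4   0.45] w 43 z [ 0.573 -0.001 -0.82 ]
box 2906 [[13.3, 59.2], [13.3, -51.0], [143.5, -51.0], [143.6, 59.2]] ctr [78.5  4.1] [130.3 110.2] ang -0.0
```

Call:
step_arm(
  commands=[0.08, 0, 0.06, 0, 0, 0, 0.5, 0.16, 0, 0.11, 0, 0, 0, 0.5, 0.16, 0, 0.11, 0, 0, 0, 0.5],
)

```text
clock: 12.3
eef_pos: [570.2, -14.9, 46.9]
tool_rot: [3.14, -0.61, 1.272]
force: [-1.9, -3.2, -3.6]
width: 42.6
gripper_force: 1.9
```

```bash
python3 -c "
from b import *
st()"
```

```text
t 12.3 fix [10.8  4.2 46.9] F [-3.6  0.9 -3.6] q [ 0.68  0.94 -0.56  1.93 -0.45  0.4   0.45] w 43 z [ 0.573 -0.001 -0.82 ]
```

Call:
step_arm(
  commands=[0.08, 0, 0.06, 0, 0, 0, 0.5, 0.16, 0, 0.11, 0, 0, 0, 0.5, 0.16, 0, 0.11, 0, 0, 0, 0.5],
)

```text
clock: 12.6
eef_pos: [570.8, -13.0, 46.9]
tool_rot: [3.14, -0.61, 1.272]
force: [-1.5, -3.8, -3.3]
width: 42.8
gripper_force: 1.9
```

```bash
python3 -c "
from b import *
st()"
```

```text
t 12.6 fix [12.8  4.2 46.9] F [-4.1  0.3 -3.3] q [ 0.68  0.94 -0.56  1.93 -0.45  0.4   0.44] w 43 z [ 0.573 -0.001 -0.82 ]
```

Call:
step_arm(
  commands=[0.08, 0, 0.06, 0, 0, 0, 0.5, 0.16, 0, 0.11, 0, 0, 0, 0.5, 0.16, 0, 0.11, 0, 0, 0, 0.5],
)

```text
clock: 12.9
eef_pos: [571.4, -11.2, 46.9]
tool_rot: [3.14, -0.61, 1.272]
force: [-1.3, -3.7, -2.3]
width: 42.6
gripper_force: 1.9
```

```bash
python3 -c "
from b import *
st();box(94,110)"
```

```text
t 12.9 fix [14.8  4.1 46.9] F [-3.9  0.2 -2.3] q [ 0.68  0.94 -0.56  1.93 -0.45  0.4   0.44] w 43 z [ 0.573 -0.001 -0.82 ]
box 2912 [[18.7, 59.0], [18.7, -51.1], [149.3, -51.2], [149.4, 58.9]] ctr [84.   3.8] [130.7 110.1] ang -0.1
```

Call:
step_arm(
  commands=[0.08, 0, 0.06, 0, 0, 0, 0.5, 0.16, 0, 0.11, 0, 0, 0, 0.5, 0.16, 0, 0.11, 0, 0, 0, 0.5],
)

```text
clock: 13.25
eef_pos: [572.0, -9.3, 47.0]
tool_rot: [3.14, -0.61, 1.272]
force: [-0.8, -4.3, -2.9]
width: 42.6
gripper_force: 1.9
```

```bash
python3 -c "
from b import *
st();d=cam('side','s5.png');cv2.imwrite('pics/s5c.png',cv2.resize(d['image'][160:320,280:480,::-1],None,fx=4,fy=4)[:600])"
```

```text
t 13.2 fix [16.7  4.1 47. ] F [-4.4 -0.5 -2.9] q [ 0.67  0.94 -0.56  1.93 -0.45  0.39  0.44] w 43 z [ 0.573 -0.001 -0.82 ]
```

View pics/s5c.png

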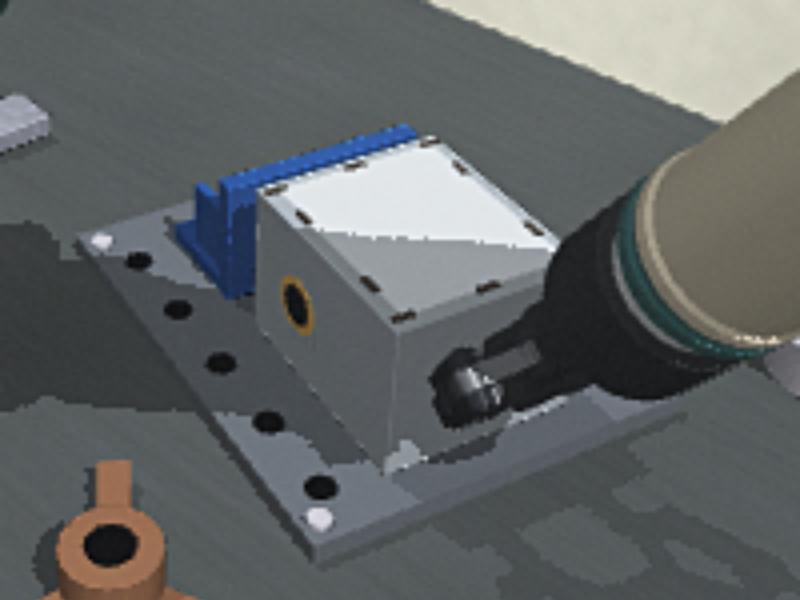

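The crop shows the box just short of the blue angle, with a small gap left near (255,300). It still slides at about 4 N.

Call:
step_arm(
  commands=[0.08, 0, 0.06, 0, 0, 0, 0.5, 0.16, 0, 0.11, 0, 0, 0, 0.5, 0.16, 0, 0.11, 0, 0, 0, 0.5],
)

```text
clock: 13.6
eef_pos: [572.5, -7.4, 47.0]
tool_rot: [3.14, -0.61, 1.272]
force: [-0.6, -4.4, -2.9]
width: 42.7
gripper_force: 1.8
```

```bash
python3 -c "
from b import *
st();box(94,110)"
```

```text
t 13.6 fix [18.7  4.1 47. ] F [-4.3 -0.7 -2.9] q [ 0.67  0.94 -0.56  1.93 -0.45  0.39  0.44] w 43 z [ 0.573 -0.001 -0.82 ]
box 2912 [[22.6, 59.2], [22.1, -51.2], [153.1, -51.8], [153.6, 58.6]] ctr [87.8  3.8] [131.  110.4] ang -0.3
```

Call:
step_arm(
  commands=[0.08, 0, 0.06, 0, 0, 0, 0.5, 0.16, 0, 0.11, 0, 0, 0, 0.5, 0.25, 0, 0.17, 0, 0, 0, 0.5, 0.25, 0, 0.17, 0, 0, 0, 0.5],
)

```text
clock: 14.05
eef_pos: [573.4, -4.5, 47.0]
tool_rot: [3.14, -0.61, 1.272]
force: [-0.2, -4.4, -3.4]
width: 42.9
gripper_force: 1.9
```

```bash
python3 -c "
from b import *
st();z=np.load('top0.npz');P=fix(z['P'].reshape(-1,3));im=z['im'].reshape(-1,3).astype(int)
b=(im[:,2]>im[:,0]+50)&(P[:,2]>60)&(abs(P[:,1])<70)&(P[:,0]>100)&(P[:,0]<240);print('stop face fx',np.percentile(P[b,0],[2,50,98]),'fy',np.percentile(P[b,1],[2,98]))"
```

```text
t 14.1 fix [21.7  4.2 47. ] F [-4.3 -1.2 -3.4] q [ 0.67  0.94 -0.56  1.94 -0.45  0.39  0.44] w 43 z [ 0.573 -0.001 -0.82 ]
stop face fx [174.59028027 181.63910512 211.42041053] fy [-55.02674922  59.62597313]
```

Call:
step_arm(
  commands=[0.08, 0, 0.06, 0, 0, 0, 0.5, 0.16, 0, 0.11, 0, 0, 0, 0.5, 0.16, 0, 0.11, 0, 0, 0, 0.5],
)

```text
clock: 14.35
eef_pos: [574.0, -2.7, 47.0]
tool_rot: [3.14, -0.61, 1.272]
force: [-1.5, -3.2, -3.5]
width: 42.8
gripper_force: 2.0
```

```bash
python3 -c "
from b import *
st()"
```

```text
t 14.3 fix [23.6  4.1 47. ] F [-3.5  0.5 -3.5] q [ 0.66  0.94 -0.56  1.94 -0.46  0.39  0.44] w 43 z [ 0.573 -0.001 -0.82 ]
```

Call:
step_arm(
  commands=[0.08, 0, 0.06, 0, 0, 0, 0.5, 0.16, 0, 0.11, 0, 0, 0, 0.5, 0.16, 0, 0.11, 0, 0, 0, 0.5],
)

```text
clock: 14.65
eef_pos: [574.2, -2.4, 46.8]
tool_rot: [3.14, -0.608, 1.271]
force: [-4.1, -7.8, 1.2]
width: 42.6
gripper_force: 4.6
```

```bash
python3 -c "
from b import *
st()"
```

```text
t 14.7 fix [24.   4.1 46.8] F [-8.7  1.6  1.2] q [ 0.66  0.94 -0.56  1.94 -0.46  0.39  0.43] w 43 z [ 0.571 -0.002 -0.821]
```

Call:
step_arm(
  commands=[0.08, 0, 0.06, 0, 0, 0, 0.5, 0.16, 0, 0.11, 0, 0, 0, 0.5, 0.16, 0, 0.11, 0, 0, 0, 0.5, 0.16, 0, 0.11, 0, 0, 0, 0.5],
)

```text
clock: 15.05
eef_pos: [574.3, -2.3, 46.8]
tool_rot: [3.14, -0.606, 1.27]
force: [-8.0, -14.0, 6.2]
width: 42.8
gripper_force: 7.8
```

```bash
python3 -c "
from b import *
st();box(94,110)"
```

```text
t 15.1 fix [24.1  4.  46.8] F [-15.8   3.6   6.2] q [ 0.66  0.94 -0.56  1.94 -0.46  0.38  0.43] w 43 z [ 0.57  -0.003 -0.822]
box 2906 [[28.1, 59.0], [27.8, -51.3], [158.3, -51.7], [158.6, 58.7]] ctr [93.2  3.6] [130.5 110.4] ang -0.2
```

Call:
step_arm(
  commands=[0.02, 0, 0.01, 0, 0, 0, 0.5, 0.02, 0, 0.01, 0, 0, 0, 0.5, 0.02, 0, 0.01, 0, 0, 0, 0.5, 0.02, 0, 0.01, 0, 0, 0, 0.5, 0.02, 0, 0.01, 0, 0, 0, 0.5, 0.02, 0, 0.01, 0, 0, 0, 0.5],
)

```text
clock: 15.7
eef_pos: [574.3, -2.3, 46.8]
tool_rot: [3.14, -0.606, 1.27]
force: [-7.2, -13.4, 6.8]
width: 42.8
gripper_force: 8.1
```

```bash
python3 -c "
from b import *
st()"
```

```text
t 15.7 fix [24.1  4.  46.8] F [-15.    3.    6.8] q [ 0.66  0.94 -0.56  1.94 -0.46  0.38  0.43] w 43 z [ 0.57  -0.003 -0.822]
```

Call:
step_arm(
  commands=[-0.16, 0, -0.11, 0, 0, 0, 0.5, -0.33, 0, -0.23, 0, 0, 0, 0.5, -0.66, 0, -0.46, 0, 0, 0, 0.5, -1.6, 0, -1.1, 0, 0, 0, 0.5, -4, 0, -2.8, 0, 0, 0, 0.5, -7, 0, -4.9, 0, 0, 0, 0.5, -7, 0, -4.9, 0, 0, 0, 0.5],
)

```text
clock: 16.4
eef_pos: [549.5, -87.3, 45.9]
tool_rot: [3.139, -0.605, 1.265]
force: [1.3, -0.3, -0.1]
width: 42.9
gripper_force: 0.0
```

```bash
python3 -c "
from b import *
st();box(94,110)
d=cam('top');cv2.imwrite('pics/t6.png',cv2.resize(d['image'][100:300,270:480,::-1],None,fx=3,fy=3)[:600])"
```

```text
t 16.4 fix [-64.4   2.6  45.9] F [ 0.1 -1.3 -0.1] q [ 0.79  0.94 -0.52  1.9  -0.4   0.49  0.5 ] w 43 z [ 0.569 -0.006 -0.822]
box 2905 [[28.3, 58.8], [28.6, -51.1], [158.5, -50.8], [158.3, 59.2]] ctr [93.5  4. ] [129.9 110. ] ang 0.2
```

View pics/t6.png

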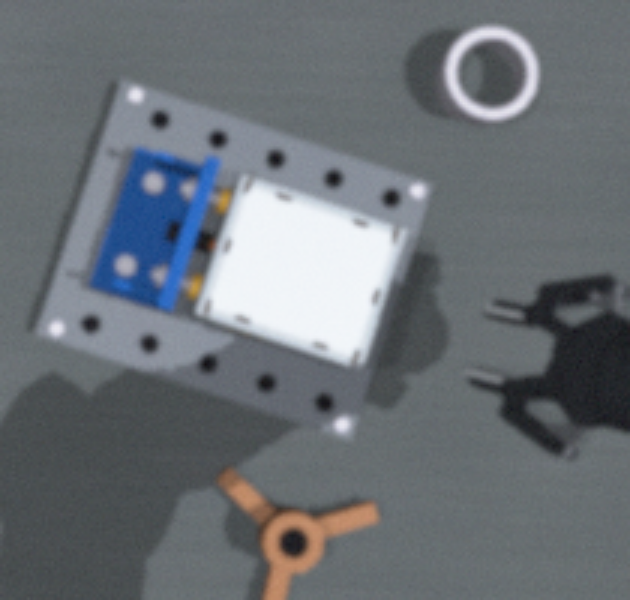

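The top view shows the box against both brass buttons at (222,200) and (193,287), with the ring and hub where they were. I'll press once more centrally with the fingers shut, so the box seats on both buttons.

Call:
step_arm(
  commands=[0.8, 0, 0.57, 0, 0, 0, 0, 2.4, 0, 1.7, 0, 0, 0, 0, 4.1, 0, 2.87, 0, 0, 0, 0, 5.2, 0, 3.6, 0, 0, 0, 0, 5.8, 0, 4.06, 0, 0, 0, 0, 6.06, 0, 4.25, 0, 0, 0, 0, 6.06, 0, 4.25, 0, 0, 0, 0],
)

```text
clock: 17.2
eef_pos: [571.8, -9.4, 46.9]
tool_rot: [3.14, -0.61, 1.273]
force: [0.8, -0.2, -0.2]
width: 0.4
gripper_force: 0.0
```

```bash
python3 -c "
from b import *
st()"
```

```text
t 17.2 fix [16.6  4.2 46.9] F [ 0.  -0.8 -0.2] q [ 0.67  0.94 -0.56  1.93 -0.45  0.4   0.44] w 0 z [ 0.572 -0.001 -0.82 ]
```

Call:
step_arm(
  commands=[0.08, 0.1, 0.06, 0, 0, 0, 0, 0.16, 0.1, 0.11, 0, 0, 0, 0, 0.25, 0.1, 0.17, 0, 0, 0, 0, 0.33, 0.1, 0.23, 0, 0, 0, 0, 0.41, 0.1, 0.29, 0, 0, 0, 0, 0.41, 0.1, 0.29, 0, 0, 0, 0],
)

```text
clock: 17.8
eef_pos: [574.3, -5.2, 47.0]
tool_rot: [3.14, -0.61, 1.272]
force: [1.0, 0.5, 0.5]
width: 0.2
gripper_force: 0.0
```

```bash
python3 -c "
from b import *
st()"
```

```text
t 17.8 fix [21.3  3.2 47. ] F [ 0.7 -0.8  0.5] q [ 0.67  0.94 -0.56  1.93 -0.45  0.39  0.44] w 0 z [ 0.573 -0.001 -0.82 ]
```

Call:
step_arm(
  commands=[0.08, 0, 0.06, 0, 0, 0, 0, 0.16, 0, 0.11, 0, 0, 0, 0, 0.25, 0, 0.17, 0, 0, 0, 0, 0.33, 0, 0.23, 0, 0, 0, 0, 0.33, 0, 0.23, 0, 0, 0, 0],
)

```text
clock: 18.3
eef_pos: [574.9, -3.8, 46.7]
tool_rot: [3.14, -0.607, 1.271]
force: [-4.9, -7.0, 5.0]
width: 0.0
gripper_force: 4.2
```

```bash
python3 -c "
from b import *
st()"
```

```text
t 18.3 fix [22.9  3.  46.7] F [-8.1  2.6  5. ] q [ 0.66  0.94 -0.56  1.93 -0.45  0.39  0.43] w 0 z [ 0.571 -0.002 -0.821]
```

Firm press by another 2 mm, held, then retreat.

Call:
step_arm(
  commands=[0.08, 0, 0.06, 0, 0, 0, 0, 0.16, 0, 0.11, 0, 0, 0, 0, 0.16, 0, 0.11, 0, 0, 0, 0, 0.16, 0, 0.11, 0, 0, 0, 0, 0.16, 0, 0.11, 0, 0, 0, 0, 0.16, 0, 0.11, 0, 0, 0, 0, 0.16, 0, 0.11, 0, 0, 0, 0, 0.16, 0, 0.11, 0, 0, 0, 0],
)

```text
clock: 19.1
eef_pos: [575.1, -3.7, 46.4]
tool_rot: [3.14, -0.605, 1.269]
force: [-7.6, -11.6, 9.3]
width: 0.1
gripper_force: 6.9
```

Call:
step_arm(
  commands=[-0.16, 0, -0.11, 0, 0, 0, 0, -0.33, 0, -0.23, 0, 0, 0, 0, -0.66, 0, -0.46, 0, 0, 0, 0, -1.6, 0, -1.1, 0, 0, 0, 0, -4, 0, -2.8, 0, 0, 0, 0, -7, 0, -4.9, 0, 0, 0, 0, -7, 0, -4.9, 0, 0, 0, 0, -7, 0, -4.9, 0, 0, 0, 0],
)

```text
clock: 19.9
eef_pos: [550.7, -82.8, 46.9]
tool_rot: [3.14, -0.61, 1.27]
force: [0.8, 0.7, 0.9]
width: 0.0
gripper_force: 0.0
```

```bash
python3 -c "
from b import *
st();box(94,110);box(94,110)
d=cam('top');cv2.imwrite('pics/t7.png',cv2.resize(d['image'][140:215,310:400,::-1],None,fx=7,fy=7,interpolation=cv2.INTER_CUBIC))"
```

```text
t 19.9 fix [-59.8   2.9  46.9] F [ 0.9 -0.6  0.9] q [ 0.79  0.94 -0.53  1.9  -0.4   0.49  0.5 ] w 0 z [ 0.572 -0.002 -0.82 ]
box 2913 [[28.3, 58.9], [28.6, -51.4], [158.8, -51.0], [158.5, 59.3]] ctr [93.5  3.8] [130.2 110.3] ang 0.2
box 2897 [[28.3, 58.9], [28.4, -51.3], [158.4, -51.2], [158.3, 59.0]] ctr [93.3  3.9] [130.  110.2] ang 0.0
```

View pics/t7.png

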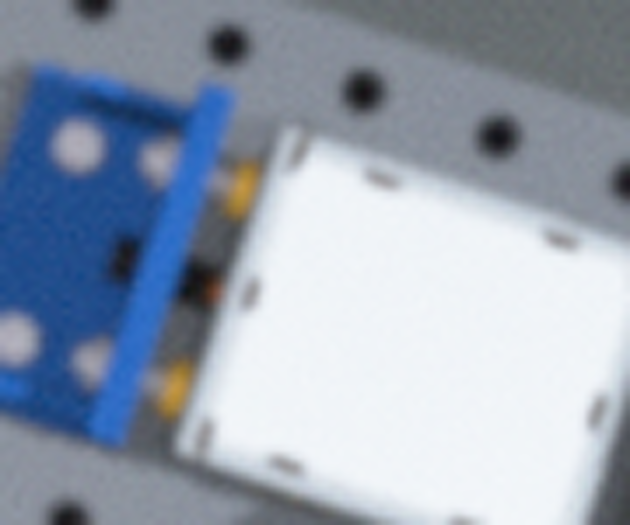

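The box end meets both buttons at (242,190) and (178,388), with the pin at (213,288) between them. It didn't shift during the central press, so I'm handing in.

```bash
python3 -c "
from cell import ctrl
print(ctrl.finish_job())"
```

```text
the job is handed in; nothing more can be done
None
```

Job handed in at about 20 s: the box lies cover up against both brass buttons, pressed at about 17 N; the highest push I read was about 20.5 N, while tipping it. The pin was not read directly, but the last picture shows the box end up against it, and nothing else on the bench was touched.

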